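# Lock the grinding cup onto the spice grinder

## Task

Fit the grinding cup onto the grinder's base, closed end up: line its two lugs up with the two slots in the collar, push it fully down against the spring, and only then turn it clockwise (seen from above) to the stop so that it is locked and stays down when you let go. Leave the tea box, the salt shaker and the green mug where they stand.

Things in the scene. Friction and masses are not known exactly. Their poses are not given: they have to be found in the camera images.
- grinding_cup: Loose steel cup, closed end up, 124 mm tall, 0.3 kg. Origin: centre of its underside, z up. Round: 65 mm across at the black foot ring (z 0 to 12 mm), 63 mm above, shoulder at z = 90 mm. Two equal lugs stand out of the foot ring along its +x and -x: 16 mm wide, out to 42 mm from the axis, z 2 to 10 mm, lower edges bevelled. A half turn makes no difference.
- cup_grip (a point): Point in the cup's grip bar, 114 mm above its underside, on the axis; axes as the cup's. The black bar on the closed end lies along the cup's x, straight over the lugs: 56 mm long in x, 22 mm thick in y (grip it across y), z 90 to 124 mm of the cup.
- grinder_base: The grinder's round white base, fixed to the worktop, 136 mm across, 62 mm tall. Origin: centre of its underside, z up; steel power key on its -x side. Open collar on top. The cup locks when lugs and bar, turned clockwise to a firm stop, lie along the base's x axis, level with two raised black marks (+x, -x) outside the collar. It cannot turn anticlockwise.
- collar (a point): Centre of the collar's mouth, on the base's axis, 62 mm above the worktop; axes as the base's. The black lip, 8 mm thick (z 54 to 62 mm), has a 71 mm round opening and two opposite slots 24 mm wide (top edges bevelled) out to 46 mm from the axis, on the line 60 deg (1.047 rad) anticlockwise from above of the base's x. Channel floor at z 38 mm.
- coupling (a joint): Steel disc, 40 mm across, in the collar: a spring plunger under the cup. 0 = up, top 52 mm above the worktop, the cup resting with lugs in the slots; 0.014 m = fully down. Pushes up 5 N at 0, 8 N at 0.008, 11 N at 0.014. Turn the cup with its underside at 38 to 43 mm; let go at the stop it rises to 44 mm, lugs under the lip. Lugs that miss the slots stand at 60 mm.
- tea_box: Loose cardboard box, 68 x 122 x 77 mm, a bystander. Origin: centre of its underside.
- salt_shaker: Loose salt shaker with a grey top, 44 mm across, 90 mm tall, a bystander. Origin: centre of its underside.
- mug_a: Loose plain green mug, 86 x 118 x 96 mm, a bystander. Origin: centre of its underside. (The patterned mug farther right is fixed.)

How it is judged:
By the outcome, as a careful person would: the job done as asked, in the order asked, and still so for the second after the job is handed in, with the robot touching nothing.
It also fails if it takes over 45 s, if anything falls off the work surface, if the arm or the gripper's body presses on something with over 40 N, if the wrist force passes 120 N, or if a joint passes its speed limit or range.

## Robot

A 6-joint arm with a two-finger parallel gripper is mounted at the origin on a cart in front of the work surface, level with it; the furniture and walls round the work are solid. World frame = base frame: x ahead of the robot, y to its left, z up, the work surface at z = 0. Lengths are in m, angles in rad, forces in N, time in s.
With the tool pointing down it reaches from about 0.325 to 0.9 m from the base axis. Payload 3.5 kg.
Tool frame: the origin (TCP) lies on the mounting face of the last link; the fingertips stand 173 mm ahead of it and the grasp point (between the pads) lies 155 mm ahead of it (ctrl.pinch_z is the distance from the TCP to the grasp point, in m); z points along the fingers, y is the line along which they close (so a half turn about z gives the same grasp; the last joint's range is limited). The gripper opens to 85 mm and grips with 20 to 120 N. Pads are 22 mm wide; open, the fingers measure 114 mm over their backs; the gripper's body (76 mm by 85 mm) begins 54 mm behind the grasp point. The pads swing forward as they close: fully open they stand 13 mm farther back than shut.
Start: joints at [1.037, 0.276, -0.026, 1.268, 0, 1.467], TCP at [0.261, 0.568, 0.405] pointing down, gripper open.
Joint ranges: [-3.12, 3.12], [-0.85, 1.88], [-1.08, 1.24], [-1.95, 2.15], [-1.57, 1.53], [-3.14, 3.14]. Speed limits (rad/s): [2.57, 2.57, 3.14, 3.14, 3.14, 3.14].

## Interface

Orientations are given as a unit quaternion [w, x, y, z].
In Python, from cell import ctrl, vision gives the robot as it stands. The module is installed in compiled form; this text tells all that it offers.
- The arm moves only by the tool servo_tool, never from a script. Its argument "plan" is a list of rows, each an object of numbers: "fingers": the gripper's target within -1 to 1 (shut at 1, half-way at 0, fully open at -1); "x", "y", "z": the shift along the tool's x, y, z scaled (see below); "rx", "ry", "rz": the turn, a rotation vector about the tool's x, y, z scaled (see below). In form: [{"fingers": .., "x": .., "y": .., "z": .., "rx": .., "ry": .., "rz": ..}, ...]. A call has 1 to 12 rows; each row is the pose to reach, as a shift and turn from the pose commanded when the call began, along the tool's axes at that moment; what a row does not reach only later rows make up. The controller multiplies each number of a shift by 0.15 m and each number of a turn by 90 degrees. A row lasts 1/10 s, in which the tool goes at most 50 mm and 8.59 degrees, less where a joint would pass 70% of its speed; a pose out of reach is approached as far as the arm can. A call with a number of a shift or a turn outside -1 to 1 is refused whole. A call with a gripper value outside its range is refused whole. The fingers move at their own pace and stop on an object; the grip force is fixed at half the most. Time passes only in rows, so rows that repeat a pose let the fingers close. It gives the time, the measured TCP pose, the force, the opening and the grip force at its end, in the units of the state.
- ctrl.state(): the state, without advancing time (a new reading comes with each control period).
- vision.camera(name): name is "scene" or "top" or "wrist"; returns a dict with "color" (480x640x3 uint8, blue, green, red), "mtx" (3x3 intrinsics, pixels), "T" (4x4, takes a point from camera to world coordinates). Camera axes: x right, y down, z forward; pixel columns grow to the right and rows downward; lengths in m; the calibration is good to about 2 mm. A picture is of the moment at which its call begins. There is no depth.
- ctrl.close_job(): hands the job in; it is judged then, once.
The state is a dict: "t": time; "q": joint angles; "qvel": joint speeds; "effort": joint torques, N m; "position": TCP position; "tool_rot": TCP orientation; "wrist_force": force on the tool from outside, world axes, zero at the start; "ft_torque": the same for the moment, N m; "width": finger opening in m; "grip_force": force on a finger pad.
Only numpy, scipy, OpenCV 4.12 (cv2) and the standard library are available. Lean on these libraries where they do the work, as an engineer would, in place of code of your own. Each camera call takes 0.05 s, during which the arm holds its last target. There are 200 camera calls.

## Working session

There is one attempt and no reset: what is moved stays moved. The work goes in short steps, Python scripts to look and compute and a tool call to move; the robot and the scene stay as the last step left them, time stands still between calls to the robot, and variables do not carry over. Pictures are saved under pics/ and viewed, at most 10 in all, crops included, and the job is handed in when it is done.

Besides the shell and the picture viewer there is one more tool, called as name([rows], argument=value, ...), one row to a line, values as JSON. servo_tool: Moves the arm, as the interface text tells. Shifts and turns lie within -1 to 1; 1 stands for 0.15 m of shift or 90 degrees of turn. Its arguments: {"type":"object","properties":{"plan":{"type":"array"}},"required":["plan"]}

```bash
mkdir -p pics
python3 - <<'E'
from cell import ctrl, vision
import cv2,pickle,numpy as np
d={n:vision.camera(n) for n in("scene","top")}
pickle.dump(d,open("im.pkl","wb"))
for n in d: cv2.imwrite(f"pics/{n}0.png",d[n]["color"]); print(n,d[n]["mtx"].round(1).tolist(),d[n]["T"].round(3).tolist())
s=ctrl.state(); print({k:np.round(s[k],3).tolist() for k in s})
E
```

```text
scene [[518.6, 0.0, 323.4], [0.0, 518.6, 249.5], [0.0, 0.0, 1.0]] [[0.797, -0.468, 0.383, 0.069], [-0.604, -0.604, 0.52, -0.686], [-0.012, -0.646, -0.764, 1.088], [0.0, 0.0, 0.0, 1.0]]
top [[551.6, 0.0, 319.6], [0.0, 551.6, 237.6], [0.0, 0.0, 1.0]] [[0.02, -0.995, 0.096, 0.404], [-1.0, -0.019, 0.007, -0.014], [-0.005, -0.096, -0.995, 1.5], [0.0, 0.0, 0.0, 1.0]]
{'t': 0.1, 'q': [1.037, 0.277, -0.028, 1.268, 0.0, 1.467], 'qvel': [0.0, -0.001, 0.003, -0.002, 0.001, 0.0], 'effort': [0.0, -44.671, 29.613, 0.008, -0.0, 0.0], 'position': [0.261, 0.568, 0.404], 'tool_rot': [-0.0, 0.214, 0.977, -0.001], 'wrist_force': [0.006, -0.1, -0.756], 'ft_torque': [-0.013, 0.011, -0.014], 'grip_force': 0.0, 'width': 0.085}
```

View pics/scene0.png

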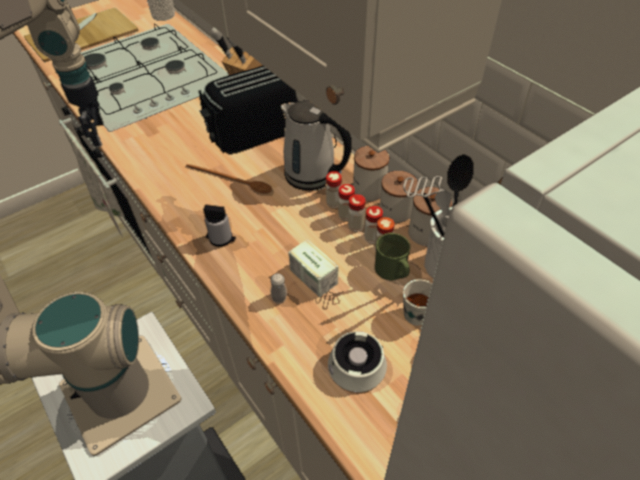

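View pics/top0.png

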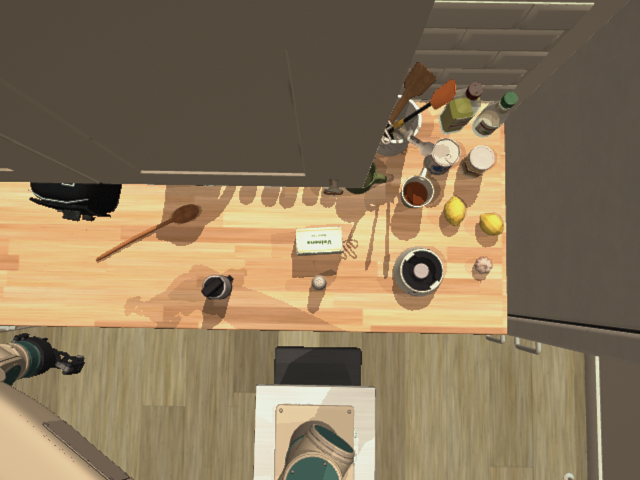

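The scene view shows the cup at (218,225) and the base at (358,360). In the top view the cup is at (217,287), the base at (421,271), the salt shaker at (319,283) and the tea box at (320,241). I'll zoom in on the cup and the base.

```bash
cat > h.py <<'E'
import numpy as np,cv2
def cast(c,px,z):
    r=c["T"][:3,:3]@np.linalg.solve(c["mtx"],[px[0],px[1],1.]); o=c["T"][:3,3]
    return (o+r*(z-o[2])/r[2])[:2]
def rect(c,xy,z,half=.075,ppm=2600):
    "metric overhead view of plane z: right=+x, up=+y"
    n=int(2*half*ppm); w=np.array([[xy[0]-half,xy[1]+half],[xy[0]+half,xy[1]+half],[xy[0]+half,xy[1]-half],[xy[0]-half,xy[1]-half]])
    P=np.linalg.inv(c["T"]); p=(c["mtx"]@(P[:3,:3]@np.c_[w,[z]*4].T+P[:3,3:])); p=(p[:2]/p[2]).T
    H=cv2.getPerspectiveTransform(p.astype(np.float32),np.float32([[0,0],[n,0],[n,n],[0,n]]))
    return cv2.warpPerspective(c["color"],H,(n,n),flags=cv2.INTER_CUBIC)
E
python3 - <<'E'
import pickle; from h import *
d=pickle.load(open("im.pkl","rb")); t=d["top"];s=d["scene"]
b=cast(t,(421,271),.062); c=cast(t,(216,287),.124)
print("base",b,"cup",c,"scene: base",cast(s,(358,353),.062),"cup bar",cast(s,(215,213),.124),"salt",cast(t,(319,283),.09),cast(s,(278,278),.09),"tea",cast(t,(320,241),.077))
z=lambda im,x,y,w:cv2.resize(im[y-w:y+w,x-w:x+w],(390,290*390//390+100)[:1]*2,interpolation=cv2.INTER_CUBIC)[:295]
im=[cv2.resize(cv2.copyMakeBorder(k["color"],0,0,0,0,0)[y-22:y+22,x-29:x+29],(396,300),interpolation=cv2.INTER_CUBIC) for k,x,y in((t,217,287),(t,421,271),(s,218,225),(s,358,360))]
cv2.imwrite("pics/z1.png",np.vstack([np.hstack(im[:2]),np.hstack(im[2:])]))
E
```

```text
base [ 0.46017078 -0.26950204] cup [0.40807381 0.25078609] scene: base [ 0.46220263 -0.27268168] cup bar [0.40428918 0.24290688] salt [ 0.42347434 -0.00496303] [ 0.42800306 -0.01013786] tea [ 0.53212614 -0.00532397]
```

View pics/z1.png

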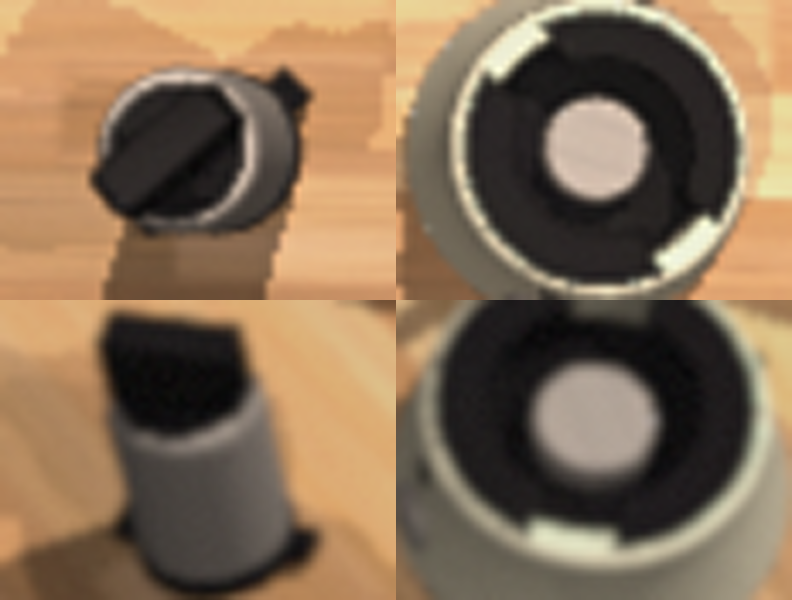

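The pale slot ends in the top view lie on a line at about 41° world yaw, so the base x axis is at about -19°. The cup's bar and lug lie at about -53°. I'll move over the cup and check with the wrist camera.

servo_tool([
  {"fingers": -1, "x": -0.3, "y": -0.25},
  {"fingers": -1, "x": -0.6, "y": -0.5},
  {"fingers": -1, "x": -0.9, "y": -0.76},
  {"fingers": -1, "x": -0.9, "y": -0.76},
])

```text
invalid input
```

servo_tool([
  {"fingers": -1, "x": -0.3, "y": -0.25, "rz": 0.09},
  {"fingers": -1, "x": -0.6, "y": -0.5, "rz": 0.18},
  {"fingers": -1, "x": -0.87, "y": -0.76, "rz": 0.27},
  {"fingers": -1, "x": -0.87, "y": -0.76, "rz": 0.31},
  {"fingers": -1, "x": -0.87, "y": -0.76, "rz": 0.31},
  {"fingers": -1, "x": -0.87, "y": -0.76, "rz": 0.31},
])

```text
invalid input
```

Run:
```python
from cell import ctrl, vision
import pickle; from h import *
d=pickle.load(open("im.pkl","rb")); w=vision.camera("wrist"); pickle.dump(w,open("w1.pkl","wb"))
print(w["mtx"].round(1).tolist(),w["T"].round(3).tolist())
b=rect(d["top"],(.461,-.272),.062); 
cv2.imwrite("pics/w1.png",np.hstack([cv2.resize(w["color"],(520,390)),b[:,:280] if 0 else cv2.resize(b,(280,280)).__class__(np.vstack([cv2.resize(b,(280,280)),np.zeros((110,280,3),np.uint8)]).shape,np.uint8,np.vstack([cv2.resize(b,(280,280)),np.zeros((110,280,3),np.uint8)]).tobytes())]))
s=ctrl.state(); print({k:np.round(s[k],3).tolist() for k in("t","q","position","tool_rot")})
```

```text
[[386.3, 0.0, 319.3], [0.0, 386.3, 239.8], [0.0, 0.0, 1.0]] [[0.418, 0.865, 0.277, 0.189], [0.909, -0.397, -0.13, 0.6], [-0.003, 0.307, -0.952, 0.374], [0.0, 0.0, 0.0, 1.0]]
{'t': 0.15, 'q': [1.037, 0.277, -0.028, 1.268, -0.0, 1.467], 'position': [0.261, 0.568, 0.404], 'tool_rot': [-0.0, 0.214, 0.977, -0.001]}
```

View pics/w1.png

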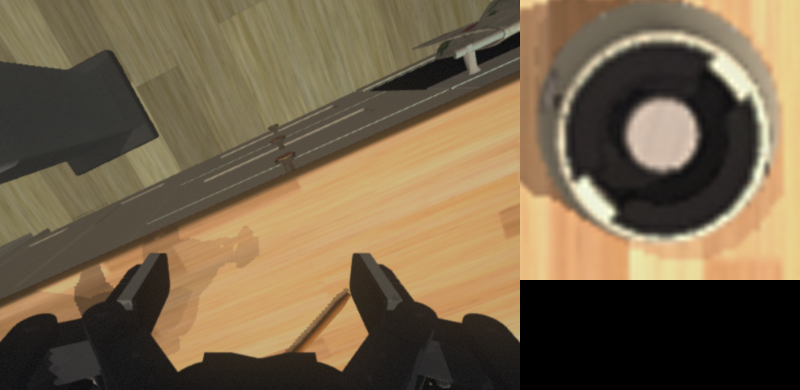

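Both calls were refused, since every row needs all its fields. The picture shows bare worktop, because the arm has not moved. The rectified base has slot patches at (728,78) and (600,198), a line at about 43°.

servo_tool([
  {"fingers": -1, "x": -0.3, "y": -0.25, "z": 0, "rx": 0, "ry": 0, "rz": 0},
  {"fingers": -1, "x": -0.6, "y": -0.5, "z": 0, "rx": 0, "ry": 0, "rz": 0},
  {"fingers": -1, "x": -0.9, "y": -0.76, "z": 0, "rx": 0, "ry": 0, "rz": 0},
  {"fingers": -1, "x": -0.9, "y": -0.76, "z": 0, "rx": 0, "ry": 0, "rz": 0},
])

```text
t: 0.55
position: [0.3365, 0.4051, 0.4042]
tool_rot: [-0.0, 0.215, 0.977, -0.001]
wrist_force: [-0.0, 0.2, -0.3]
width: 0.0852
grip_force: 0.0
```

servo_tool([
  {"fingers": -1, "x": -0.3, "y": -0.25, "z": 0, "rx": 0, "ry": 0, "rz": 0.09},
  {"fingers": -1, "x": -0.6, "y": -0.5, "z": 0, "rx": 0, "ry": 0, "rz": 0.18},
  {"fingers": -1, "x": -0.87, "y": -0.76, "z": 0, "rx": 0, "ry": 0, "rz": 0.27},
  {"fingers": -1, "x": -0.87, "y": -0.76, "z": 0, "rx": 0, "ry": 0, "rz": 0.31},
  {"fingers": -1, "x": -0.87, "y": -0.76, "z": 0, "rx": 0, "ry": 0, "rz": 0.31},
  {"fingers": -1, "x": -0.87, "y": -0.76, "z": 0, "rx": 0, "ry": 0, "rz": 0.31},
])

```text
t: 1.15
position: [0.407, 0.2496, 0.4046]
tool_rot: [-0.0, 0.443, 0.896, 0.0]
wrist_force: [0.1, 0.4, -0.8]
width: 0.0854
grip_force: 0.0
```

Run:
```python
from cell import ctrl, vision
import pickle; from h import *
w=vision.camera("wrist"); pickle.dump(w,open("w1.pkl","wb"))
print(w["T"].round(3).tolist())
cv2.imwrite("pics/w2.png",w["color"])
s=ctrl.state(); print({k:np.round(s[k],3).tolist() for k in("t","q","position","tool_rot")})
```

```text
[[0.795, 0.578, 0.185, 0.359], [0.607, -0.756, -0.244, 0.312], [-0.001, 0.307, -0.952, 0.375], [0.0, 0.0, 0.0, 1.0]]
{'t': 1.2, 'q': [0.416, 0.014, -0.334, 1.224, 0.001, 1.333], 'position': [0.407, 0.25, 0.405], 'tool_rot': [-0.0, 0.443, 0.897, 0.0]}
```

View pics/w2.png

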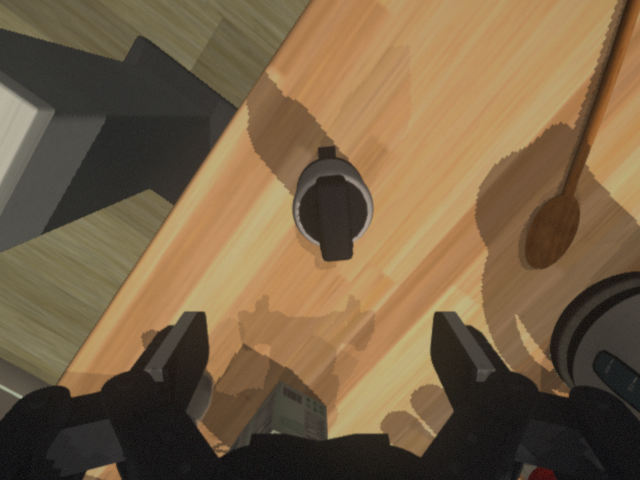

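The wrist view shows the cup's bar from about (332,178) to (338,258), with the far lug at (327,153).

Run:
```python
import pickle; from h import *
w=pickle.load(open("w1.pkl","rb"))
g=w["color"].max(2)
print(g[[185,200,220,240,255]][:,296:376:2])
print(g[165:270:3,335])
P=[cast(w,p,.124) for p in((318,178),(344,178),(354,258),(322,260))]
print(np.round(P,4).tolist())
a=(P[0]+P[1])/2;b=(P[2]+P[3])/2;print((a+b)/2,np.linalg.norm(a-b),np.linalg.norm(P[2]-P[3]),np.degrees(np.arctan2(*(a-b)[::-1])))
l=cast(w,(327,150),.010);print("lug tip",l,np.linalg.norm(l-(a+b)/2),np.degrees(np.arctan2(*(l-(a+b)/2)[::-1])))
```

```text
[[122  65  73  76  86 100 101 101  75  47  40  43  47  38  45  47  45  47
   46  46  44  43  50  48  47  51  48  50  55  83 145 148 134 106  90 140
  182 183 192 194]
 [100 102  92  46  44  46  48  45  42  45  40  42  50  53  50  52  45  48
   47  47  48  50  49  53  52  50  45  52  46  52  48  54  52  50  63 149
  151 128 133 193]
 [124 127  67  50  51  48  47  48  49  46  47  44  46  48  47  50  53  50
   51  51  51  54  54  53  55  57  51  49  50  51  54  51  55  54  59 132
  170 141 188 194]
 [189 180 164 164 164 163 142 143 156 134  85  52  49  47  50  50  52  53
   56  55  55  53  54  53  57  58  59  52 111 171 175 191 193 193 193 193
  191 192 192 193]
 [192 191 190 187 190 195 192 189 189 174 166 167 162  69  52  57  55  52
   57  56  59  59  57  59  60  60  59  56 119 190 193 194 192 193 191 193
  194 192 192 193]]
[ 72  75  82  79  42  37  44  50  47  51  47  49  51  53  49  51  50  52
  55  51  53  55  53  55  52  55  56  54  58  56  57  57 145 173 176]
[[0.3817, 0.2806], [0.3951, 0.2908], [0.435, 0.2517], [0.4183, 0.2371]]
[0.40751823 0.26505377] 0.0563360642066528 0.022202631559811115 132.85104856085485
lug tip [0.38288257 0.29191186] 0.036445474535032454 132.52869180691243
```

servo_tool([
  {"fingers": -1, "x": 0.08, "y": 0.065, "z": 0.1, "rx": 0, "ry": 0, "rz": -0.06},
  {"fingers": -1, "x": 0.08, "y": 0.065, "z": 0.35, "rx": 0, "ry": 0, "rz": -0.06},
  {"fingers": -1, "x": 0.08, "y": 0.065, "z": 0.6, "rx": 0, "ry": 0, "rz": -0.06},
  {"fingers": -1, "x": 0.08, "y": 0.065, "z": 0.8, "rx": 0, "ry": 0, "rz": -0.06},
  {"fingers": -1, "x": 0.08, "y": 0.065, "z": 0.9, "rx": 0, "ry": 0, "rz": -0.06},
  {"fingers": -1, "x": 0.08, "y": 0.065, "z": 0.9, "rx": 0, "ry": 0, "rz": -0.06},
  {"fingers": 1, "x": 0.08, "y": 0.065, "z": 0.9, "rx": 0, "ry": 0, "rz": -0.06},
  {"fingers": 1, "x": 0.08, "y": 0.065, "z": 0.9, "rx": 0, "ry": 0, "rz": -0.06},
  {"fingers": 1, "x": 0.08, "y": 0.065, "z": 0.9, "rx": 0, "ry": 0, "rz": -0.06},
  {"fingers": 1, "x": 0.08, "y": 0.065, "z": 0.9, "rx": 0, "ry": 0, "rz": -0.06},
  {"fingers": 1, "x": 0.08, "y": 0.065, "z": 0.9, "rx": 0, "ry": 0, "rz": -0.06},
  {"fingers": 1, "x": 0.08, "y": 0.065, "z": 0.9, "rx": 0, "ry": 0, "rz": -0.06},
])

```text
t: 2.4
position: [0.4078, 0.2654, 0.2707]
tool_rot: [0.0, 0.4, 0.916, 0.0]
wrist_force: [-1.5, -0.5, 5.8]
width: 0.0203
grip_force: 59.4
```

servo_tool([
  {"fingers": 1, "x": 0, "y": 0, "z": -0.2, "rx": 0, "ry": 0, "rz": 0},
  {"fingers": 1, "x": 0, "y": 0, "z": -0.45, "rx": 0, "ry": 0, "rz": 0},
  {"fingers": 1, "x": 0, "y": 0, "z": -0.7, "rx": 0, "ry": 0, "rz": 0},
  {"fingers": 1, "x": -0.15, "y": -0.12, "z": -0.92, "rx": 0, "ry": 0, "rz": 0},
  {"fingers": 1, "x": -0.35, "y": -0.27, "z": -0.92, "rx": 0, "ry": 0, "rz": 0},
  {"fingers": 1, "x": -0.6, "y": -0.46, "z": -0.92, "rx": 0, "ry": 0, "rz": 0},
  {"fingers": 1, "x": -0.85, "y": -0.65, "z": -0.92, "rx": 0, "ry": 0, "rz": 0},
  {"fingers": 1, "x": -0.95, "y": -0.72, "z": -0.92, "rx": 0, "ry": 0, "rz": 0},
])

```text
t: 3.2
position: [0.4245, 0.0845, 0.4069]
tool_rot: [-0.0, 0.402, 0.916, -0.001]
wrist_force: [-0.1, 1.4, -3.4]
width: 0.0211
grip_force: 60.2
```

servo_tool([
  {"fingers": 1, "x": -0.2, "y": -0.15, "z": 0, "rx": 0, "ry": 0, "rz": 0},
  {"fingers": 1, "x": -0.45, "y": -0.34, "z": 0, "rx": 0, "ry": 0, "rz": 0},
  {"fingers": 1, "x": -0.7, "y": -0.53, "z": 0, "rx": 0, "ry": 0, "rz": 0},
  {"fingers": 1, "x": -0.9, "y": -0.68, "z": 0, "rx": 0, "ry": 0, "rz": 0},
  {"fingers": 1, "x": -0.95, "y": -0.72, "z": 0, "rx": 0, "ry": 0, "rz": 0},
])

```text
t: 3.7
position: [0.4427, -0.0937, 0.4069]
tool_rot: [-0.0, 0.402, 0.915, -0.001]
wrist_force: [1.3, -0.2, -3.3]
width: 0.0212
grip_force: 60.3
```

servo_tool([
  {"fingers": 1, "x": -0.1, "y": 0, "z": 0, "rx": 0, "ry": 0, "rz": -0.07},
  {"fingers": 1, "x": -0.25, "y": 0, "z": 0, "rx": 0, "ry": 0, "rz": -0.16},
  {"fingers": 1, "x": -0.4, "y": 0, "z": 0, "rx": 0, "ry": 0, "rz": -0.25},
  {"fingers": 1, "x": -0.55, "y": 0, "z": 0, "rx": 0, "ry": 0, "rz": -0.34},
  {"fingers": 1, "x": -0.7, "y": 0, "z": 0, "rx": 0, "ry": 0, "rz": -0.43},
  {"fingers": 1, "x": -0.85, "y": 0, "z": 0, "rx": 0, "ry": 0, "rz": -0.52},
  {"fingers": 1, "x": -1, "y": 0, "z": 0, "rx": 0, "ry": 0, "rz": -0.61},
  {"fingers": 1, "x": -1, "y": 0, "z": 0, "rx": 0, "ry": 0, "rz": -0.7},
  {"fingers": 1, "x": -1, "y": 0, "z": 0, "rx": 0, "ry": 0, "rz": -0.79},
  {"fingers": 1, "x": -1, "y": 0, "z": 0, "rx": 0, "ry": 0, "rz": -0.88},
  {"fingers": 1, "x": -1, "y": 0, "z": 0, "rx": 0, "ry": 0, "rz": -0.97},
  {"fingers": 1, "x": -1, "y": 0, "z": 0, "rx": 0, "ry": 0, "rz": -0.99},
])

```text
t: 4.9
position: [0.5444, -0.1998, 0.4064]
tool_rot: [-0.001, -0.359, 0.933, 0.001]
wrist_force: [0.3, 1.3, -3.6]
width: 0.021
grip_force: 60.4
```

Run:
```python
from cell import ctrl, vision
import pickle; from h import *
w=vision.camera("wrist"); pickle.dump(w,open("w2.pkl","wb"))
print(w["T"].round(3).tolist())
cv2.imwrite("pics/w3.png",w["color"])
s=ctrl.state(); print({k:np.round(s[k],3).tolist() for k in("t","q","position","tool_rot","width","wrist_force")})
```

```text
[[-0.671, 0.707, 0.225, 0.486], [0.742, 0.638, 0.207, -0.253], [0.003, 0.306, -0.952, 0.377], [0.0, 0.0, 0.0, 1.0]]
{'t': 4.95, 'q': [-0.463, 0.197, -0.124, 1.253, 0.0, -1.198], 'position': [0.544, -0.2, 0.406], 'tool_rot': [-0.001, -0.359, 0.933, 0.001], 'width': 0.021, 'wrist_force': [0.204, 0.393, -2.841]}
```

View pics/w3.png

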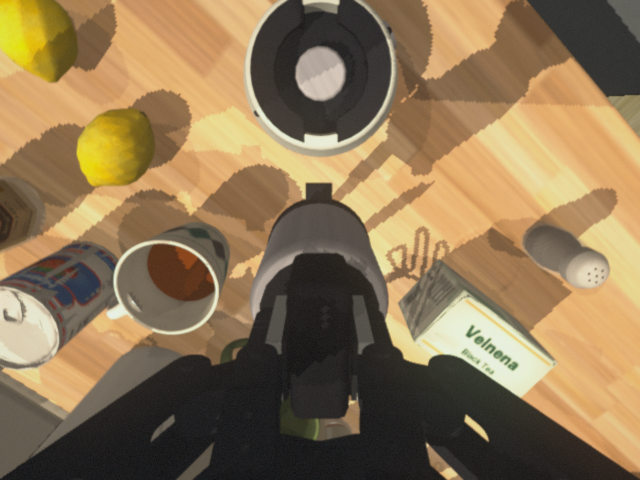

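The wrist view shows the collar with its disc at (321,73), the near slot at (322,140), the far slot at (320,6) and the held cup's lug at (319,190).

Run:
```python
import pickle; from h import *
w=pickle.load(open("w2.pkl","rb")); im=w["color"]; g=im.min(2).astype(int)
sub=g[40:106,285:360]; n,l,st,ce=cv2.connectedComponentsWithStats((sub>90).astype(np.uint8)); k=1+st[1:,4].argmax()
x,y,ww,hh,_=st[k]; print("disc",ce[k]+[285,40],ww,hh)
yy,xx=np.nonzero(l==k); D=np.array([cast(w,(a+285,b+40),.052) for a,b in zip(xx,yy)]); dc=D.mean(0); print("disc world",dc,"d",2*np.sqrt(np.linalg.eigvalsh(np.cov(D.T)))*2)
for r in(2,6,10,134,137,140,143): 
    c=np.nonzero(g[r,290:352]>100)[0]+290; print("row",r,c.min(),c.max(),len(c))
for r in(186,190,194): print("lug",r,"".join("#" if v<55 else "." for v in im[r,295:345].max(1)))
print("lug col", im[176:204:1,319].max(1))
print("bar col", [ (r,im[r,320].max()) for r in range(244,264,2)]); print("near slot col",g[124:156:2,320])
from cell import ctrl; from scipy.spatial.transform import Rotation as R
s=ctrl.state();q=s["tool_rot"];M=R.from_quat([q[1],q[2],q[3],q[0]]).as_matrix(); print(M.round(4).tolist(),s["position"])
```

```text
disc [319.9047619   73.33425798] 51 55
disc world [ 0.46171355 -0.27272197] d [0.03895284 0.03924711]
row 2 302 339 38
row 6 317 336 20
row 10 326 336 11
row 134 304 337 16
row 137 290 351 38
row 140 290 351 54
row 143 290 351 62
lug 186 ..................................................
lug 190 ..................................................
lug 194 ..................................................
lug col [235 235 235 235 235 232 189 109  70  68  69  70  69  70  68  65  63  61
  59  62  59  61  59  58  58  58  63  77]
bar col [(244, np.uint8(104)), (246, np.uint8(109)), (248, np.uint8(120)), (250, np.uint8(130)), (252, np.uint8(99)), (254, np.uint8(45)), (256, np.uint8(38)), (258, np.uint8(41)), (260, np.uint8(41)), (262, np.uint8(37))]
near slot col [ 51  49  47  44  42  76 177 215 216 216 217 209 189 143 136 134]
[[-0.7422, -0.6701, -0.0022], [-0.6701, 0.7422, 0.0016], [0.0006, 0.0027, -1.0]] [ 0.54436523 -0.19984096  0.40643437]
```

Run:
```python
import pickle; from h import *
w=pickle.load(open("w2.pkl","rb")); im=w["color"]; g=im.max(2).astype(int)
for r in(186,190,194):
    c=np.nonzero(g[r,298:340]<110)[0]+298; print("lug",r,c.min(),c.max())
for r in(258,262,266): print("bar",r,"".join("#" if v<62 else "." for v in g[r,280:360]))
ang=lambda v:np.degrees(np.arctan2(v[1],v[0]))
n,f=cast(w,(320.5,134),.060),cast(w,(320.5,2),.060); print("slot",n,f,ang(f-n)%180, (n-[.4617,-.2727]),ang(np.array(n)-[.4617,-.2727]))
M=np.array([[-.7422,-.6701],[-.6701,.7422]]); T=np.array([.54437,-.19984])
for nm,p,z in(("lugtip",(319,182.5),.1457),("barend",(319.5,253),.2597)): print(nm,M.T@(cast(w,p,z)-T))
print("need tool",M.T@(np.array([.4617,-.2727])-T),"toolx",ang(M[:,0])%180)
```

```text
lug 186 306 331
lug 190 306 331
lug 194 306 330
bar 258 ...............#################################################................
bar 262 ..............####################################################..............
bar 266 ........################################################################........
slot [ 0.49475477 -0.242229  ] [ 0.42687854 -0.30371946] 42.17407011635271 [0.03305477 0.030471  ] 42.67090313021054
lugtip [0.04088807 0.00044778]
barend [0.0369653  0.00039277]
need tool [0.11018116 0.00132048] toolx 42.07750302947039
```

servo_tool([
  {"fingers": 1, "x": 0.15, "y": 0.005, "z": 0, "rx": 0, "ry": 0, "rz": 0},
  {"fingers": 1, "x": 0.4, "y": 0.005, "z": 0, "rx": 0, "ry": 0, "rz": 0},
  {"fingers": 1, "x": 0.6, "y": 0.005, "z": 0, "rx": 0, "ry": 0, "rz": 0},
  {"fingers": 1, "x": 0.738, "y": 0.005, "z": 0, "rx": 0, "ry": 0, "rz": 0},
  {"fingers": 1, "x": 0.738, "y": 0.005, "z": 0.1, "rx": 0, "ry": 0, "rz": 0},
  {"fingers": 1, "x": 0.738, "y": 0.005, "z": 0.25, "rx": 0, "ry": 0, "rz": 0},
  {"fingers": 1, "x": 0.738, "y": 0.005, "z": 0.4, "rx": 0, "ry": 0, "rz": 0},
  {"fingers": 1, "x": 0.738, "y": 0.005, "z": 0.42, "rx": 0, "ry": 0, "rz": 0},
  {"fingers": 1, "x": 0.738, "y": 0.005, "z": 0.42, "rx": 0, "ry": 0, "rz": 0},
])

```text
t: 5.85
position: [0.4614, -0.2733, 0.3437]
tool_rot: [-0.001, -0.358, 0.934, 0.001]
wrist_force: [-0.2, 0.8, -2.3]
width: 0.0211
grip_force: 60.2
```

Run:
```python
from cell import ctrl, vision
import pickle; from h import *
w=vision.camera("wrist"); t=vision.camera("scene"); pickle.dump(w,open("w3.pkl","wb"))
z=lambda i,x,y:cv2.resize(i[y-50:y+50,x-60:x+60],(360,300),interpolation=cv2.INTER_CUBIC)
cv2.imwrite("pics/w4.png",np.hstack([cv2.resize(w["color"],(400,300)),z(t["color"],358,340)]))
s=ctrl.state(); print({k:np.round(s[k],4).tolist() for k in("t","position","wrist_force")})
```

```text
{'t': 5.95, 'position': [0.4623, -0.274, 0.3456], 'wrist_force': [-0.608, -0.4123, -3.5567]}
```

View pics/w4.png

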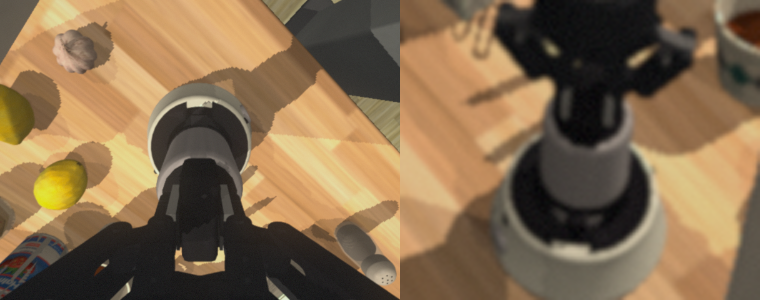

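The cup is over the collar with its lug in line with the slot (the slot shows at (205,105) in the left half of the picture). Pushing down.

servo_tool([
  {"fingers": 1, "x": 0, "y": 0.006, "z": 0.03, "rx": 0, "ry": 0, "rz": 0},
  {"fingers": 1, "x": 0, "y": 0.006, "z": 0.07, "rx": 0, "ry": 0, "rz": 0},
  {"fingers": 1, "x": 0, "y": 0.006, "z": 0.11, "rx": 0, "ry": 0, "rz": 0},
  {"fingers": 1, "x": 0, "y": 0.006, "z": 0.15, "rx": 0, "ry": 0, "rz": 0},
  {"fingers": 1, "x": 0, "y": 0.006, "z": 0.15, "rx": 0, "ry": 0, "rz": 0},
])

```text
t: 6.45
position: [0.4613, -0.2734, 0.3219]
tool_rot: [0.0, -0.358, 0.934, 0.0]
wrist_force: [-0.1, 1.0, 1.8]
width: 0.0211
grip_force: 61.1
```

The underside is at 51 mm with about 5 N of spring force, so the lugs are in the slots. Pushing fully down.

servo_tool([
  {"fingers": 1, "x": 0, "y": 0, "z": 0.03, "rx": 0, "ry": 0, "rz": 0},
  {"fingers": 1, "x": 0, "y": 0, "z": 0.06, "rx": 0, "ry": 0, "rz": 0},
  {"fingers": 1, "x": 0, "y": 0, "z": 0.085, "rx": 0, "ry": 0, "rz": 0},
  {"fingers": 1, "x": 0, "y": 0, "z": 0.085, "rx": 0, "ry": 0, "rz": 0},
  {"fingers": 1, "x": 0, "y": 0, "z": 0.085, "rx": 0, "ry": 0, "rz": 0},
])

```text
t: 6.95
position: [0.4614, -0.2734, 0.3101]
tool_rot: [0.0, -0.358, 0.934, -0.0]
wrist_force: [-1.6, 1.1, 6.4]
width: 0.0212
grip_force: 61.8
```

servo_tool([
  {"fingers": 1, "x": 0, "y": 0, "z": 0, "rx": 0, "ry": 0, "rz": 0.05},
  {"fingers": 1, "x": 0, "y": 0, "z": 0, "rx": 0, "ry": 0, "rz": 0.12},
  {"fingers": 1, "x": 0, "y": 0, "z": 0, "rx": 0, "ry": 0, "rz": 0.2},
  {"fingers": 1, "x": 0, "y": 0, "z": 0, "rx": 0, "ry": 0, "rz": 0.28},
  {"fingers": 1, "x": 0, "y": 0, "z": 0, "rx": 0, "ry": 0, "rz": 0.36},
  {"fingers": 1, "x": 0, "y": 0, "z": 0, "rx": 0, "ry": 0, "rz": 0.44},
  {"fingers": 1, "x": 0, "y": 0, "z": 0, "rx": 0, "ry": 0, "rz": 0.52},
  {"fingers": 1, "x": 0, "y": 0, "z": 0, "rx": 0, "ry": 0, "rz": 0.58},
  {"fingers": 1, "x": 0, "y": 0, "z": 0, "rx": 0, "ry": 0, "rz": 0.62},
  {"fingers": 1, "x": 0, "y": 0, "z": 0, "rx": 0, "ry": 0, "rz": 0.62},
])

```text
t: 7.95
position: [0.4614, -0.2731, 0.3102]
tool_rot: [0.0, 0.121, 0.993, 0.0]
wrist_force: [-0.7, 1.6, 6.7]
width: 0.0212
grip_force: 61.7
```

Run:
```python
from cell import ctrl
import numpy as np
s=ctrl.state(); print({k:np.round(s[k],4).tolist() for k in("t","position","tool_rot","wrist_force","ft_torque")}, 2*np.degrees(np.arctan2(s["tool_rot"][2],s["tool_rot"][1])))
```

```text
{'t': 7.95, 'position': [0.4614, -0.2731, 0.3102], 'tool_rot': [0.0005, 0.1214, 0.9926, 0.0003], 'wrist_force': [-0.741, 1.5625, 6.7076], 'ft_torque': [0.7143, 0.4496, -0.0865]} 166.0579140844941
```

servo_tool([
  {"fingers": 1, "x": 0, "y": 0, "z": 0, "rx": 0, "ry": 0, "rz": 0.02},
  {"fingers": 1, "x": 0, "y": 0, "z": 0, "rx": 0, "ry": 0, "rz": 0.04},
  {"fingers": 1, "x": 0, "y": 0, "z": 0, "rx": 0, "ry": 0, "rz": 0.055},
  {"fingers": 1, "x": 0, "y": 0, "z": 0, "rx": 0, "ry": 0, "rz": 0.055},
])

```text
t: 8.35
position: [0.4615, -0.2726, 0.3102]
tool_rot: [0.001, 0.163, 0.987, 0.001]
wrist_force: [0.1, 3.4, 6.1]
width: 0.021
grip_force: 61.7
```

```bash
cat > st.py <<'E'
from cell import ctrl
import numpy as np
s=ctrl.state(); print({k:np.round(s[k],4).tolist() for k in("t","position","wrist_force","ft_torque")}, 2*np.degrees(np.arctan2(s["tool_rot"][2],s["tool_rot"][1])))
E
python3 st.py
```

```text
{'t': 8.35, 'position': [0.4615, -0.2726, 0.3102], 'wrist_force': [0.092, 3.425, 6.0654], 'ft_torque': [1.1619, 0.2422, 0.2037]} 161.22218934224705
```

servo_tool([
  {"fingers": 1, "x": 0, "y": 0, "z": 0, "rx": 0, "ry": 0, "rz": 0.015},
  {"fingers": 1, "x": 0, "y": 0, "z": 0, "rx": 0, "ry": 0, "rz": 0.03},
  {"fingers": 1, "x": 0, "y": 0, "z": 0, "rx": 0, "ry": 0, "rz": 0.03},
])

```text
t: 8.65
position: [0.4617, -0.2725, 0.3103]
tool_rot: [0.001, 0.184, 0.983, 0.001]
wrist_force: [-1.9, 3.5, 7.4]
width: 0.0216
grip_force: 70.3
```

```bash
python3 st.py
```

```text
{'t': 8.65, 'position': [0.4617, -0.2725, 0.3103], 'wrist_force': [-1.8948, 3.4722, 7.4317], 'ft_torque': [0.9696, 0.1021, 1.4396]} 158.78726198864877
```

The torque jumped to 1.4 N m, so the cup is at the firm stop. I'll ease it up under the lip, release it and lift away.

servo_tool([
  {"fingers": 1, "x": 0, "y": 0, "z": -0.015, "rx": 0, "ry": 0, "rz": 0},
  {"fingers": 1, "x": 0, "y": 0, "z": -0.028, "rx": 0, "ry": 0, "rz": 0},
  {"fingers": 1, "x": 0, "y": 0, "z": -0.028, "rx": 0, "ry": 0, "rz": 0},
  {"fingers": -1, "x": 0, "y": 0, "z": -0.028, "rx": 0, "ry": 0, "rz": 0},
  {"fingers": -1, "x": 0, "y": 0, "z": -0.028, "rx": 0, "ry": 0, "rz": 0},
  {"fingers": -1, "x": 0, "y": 0, "z": -0.028, "rx": 0, "ry": 0, "rz": 0},
  {"fingers": -1, "x": 0, "y": 0, "z": -0.028, "rx": 0, "ry": 0, "rz": 0},
  {"fingers": -1, "x": 0, "y": 0, "z": -0.028, "rx": 0, "ry": 0, "rz": 0},
])

```text
t: 9.45
position: [0.4612, -0.2736, 0.3141]
tool_rot: [0.0, 0.187, 0.982, -0.0]
wrist_force: [0.6, -1.3, 0.2]
width: 0.0857
grip_force: 0.0
```

servo_tool([
  {"fingers": -1, "x": 0, "y": 0, "z": -0.15, "rx": 0, "ry": 0, "rz": 0},
  {"fingers": -1, "x": 0, "y": 0, "z": -0.4, "rx": 0, "ry": 0, "rz": 0},
  {"fingers": -1, "x": 0, "y": 0, "z": -0.65, "rx": 0, "ry": 0, "rz": 0},
  {"fingers": -1, "x": 0, "y": 0, "z": -0.8, "rx": 0, "ry": 0, "rz": 0},
  {"fingers": -1, "x": 0, "y": 0, "z": -0.8, "rx": 0, "ry": 0, "rz": 0},
  {"fingers": -1, "x": 0, "y": 0, "z": -0.8, "rx": 0, "ry": 0, "rz": 0},
])

```text
t: 10.05
position: [0.4612, -0.2734, 0.4339]
tool_rot: [0.0, 0.187, 0.982, -0.0]
wrist_force: [0.3, -0.2, -0.8]
width: 0.0854
grip_force: 0.0
```

```bash
python3 st.py
python3 - <<'E'
from cell import vision
from h import *
w=vision.camera("wrist"); t=vision.camera("scene")
import pickle; pickle.dump((w,t),open("w5.pkl","wb"))
z=lambda i,x,y:cv2.resize(i[y-50:y+50,x-45:x+45],(378,420),interpolation=cv2.INTER_CUBIC)
cv2.imwrite("pics/w5.png",np.hstack([w["color"][:420,110:530],z(t["color"],358,335)]))
E
```

```text
{'t': 10.05, 'position': [0.4612, -0.2734, 0.4339], 'wrist_force': [0.2864, -0.1845, -0.8004], 'ft_torque': [0.0218, 0.0405, -0.0018]} 158.4457611400567
```

View pics/w5.png

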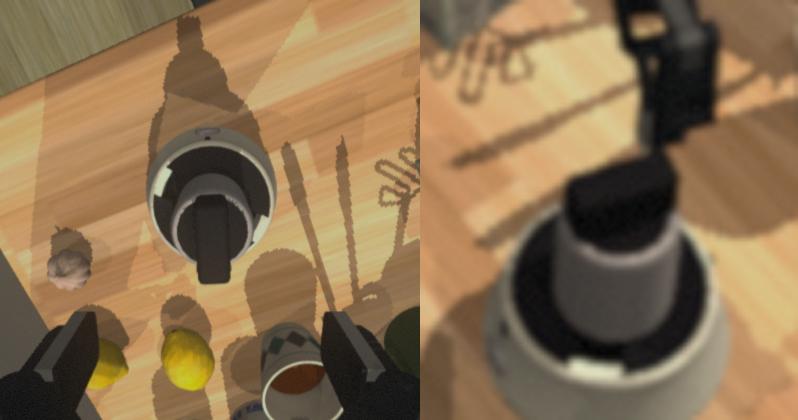

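The slots are empty at (163,183) and (260,230), the lugs are hidden under the lip, and the bar at (213,240) points towards the key side at (207,132). A quick check of height and angle from the bar comes next.

Run:
```python
import pickle; from h import *
w,t=pickle.load(open("w5.pkl","rb")); g=w["color"].max(2).astype(int)
for r in(215,240,265,275): print(r,"".join("#" if v<62 else "." for v in g[r,285:365]))
print(g[280:292,323])
zz=.168
P=[cast(w,p,zz) for p in((307,196),(336.5,196),(341,282),(308,283.5))]
a=(P[0]+P[1])/2;b=(P[2]+P[3])/2;print((a+b)/2,np.linalg.norm(a-b),np.linalg.norm(P[2]-P[3]),np.degrees(np.arctan2(*(a-b)[::-1])))
```

```text
215 ......##############################################################..........##
240 ....##################################################################..........
265 .......................################################.........................
275 ........................##############################..........................
[ 60  55  61  87 152 189 199 200 201 201 201 200]
[ 0.46035613 -0.27095488] 0.05860375022455271 0.0220004591139405 160.34374553001715
```

```bash
python3 -c "
from cell import ctrl
print(ctrl.close_job())"
```

```text
the job is handed in; nothing more can be done
None
```

The cup is on the base: it was pushed down and then turned clockwise to the firm stop, and it stayed down with its lugs under the lip after release. The arm is clear of it, I moved none of the bystanders, and the job was handed in at about 10 s of the 45 s allowed.

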